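# Open the orange carrying case and take out the aluminium block

### The arm

A 7-joint arm with a two-finger parallel gripper is mounted at the origin on the work surface. World frame = base frame: x ahead of the robot, y to its left, z up, the work surface at z = 0. Lengths are in m, angles in rad, forces in N, time in s.
With the tool pointing down it reaches from about 0.4 to 0.85 m from the base axis. Payload 10.4 kg.
Tool frame: the origin (TCP) lies between the finger pads; the fingertips stand 22 mm ahead of it and the grasp point (between the pads) lies 3 mm ahead of it; y points along the fingers, z is the direction in which the jaws open and shut, and the axes are right-handed (so a half turn about y gives the same grasp; the last joint's range is limited). The gripper opens to 87 mm and grips with 3 to 60 N. Pads are 19 mm wide; open, the fingers measure 117 mm over their backs; the gripper's body (75 mm by 190 mm) begins 51 mm behind the grasp point.
Start: joints at [-1.148, 0.332, -0.065, 1.46, 0.022, 1.35, -0.088], TCP at [0.269, 0.564, 0.245] pointing down, gripper open.
Joint ranges: [-2.6, 2.6], [-0.5, 2.12], [-1.47, 1.34], [0.16, 2.42], [-1.27, 4.41], [0.06, 2.06], [-2.6, 2.6]. Speed limits (rad/s): [2.22, 2.22, 2.79, 2.79, 3.14, 3.14, 3.14].

### API

Orientations are given as a 3x3 rotation matrix whose columns are the frame's x, y, z axes.
In Python, from rig import bot gives the robot as it stands.
- The arm moves only by the tool step_arm, never from a script. Its argument "commands" is a list of rows, each an object of numbers: "dx", "dy", "dz": the shift along the world's x, y, z as a fraction of full scale; "twist": the turn about the world's z as a fraction of full scale. In form: [{"dx": .., "dy": .., "dz": .., "twist": ..}, ...]. A call has 1 to 8 rows; each row shifts and turns the commanded pose from where the row before left it; what a row does not reach is not made up. Full scale, the value 1, is 5 cm for a shift and 8 degrees for a turn. A row lasts 1/8 s, in which the tool goes at most 62.5 mm and 10.7 degrees, less where a joint would pass 70% of its speed; a pose out of reach is approached as far as the arm can. A call with a number of a shift or a turn outside -1 to 1 is refused whole. A call with a gripper value outside its range is refused whole. "claw" is the closure, from 0 (fully open) to 1 (shut), set as the call begins (left out, the last holds). The fingers move at their own pace and stop on an object; "force" is the grip in N (left out, the last holds). Time passes only in rows, so rows that do not move let the fingers close. It gives the time, the measured TCP pose, the force and the opening at its end, in the units of the state.
- bot.state(): the state, without advancing time (a new reading comes with each control period).
- bot.capture(name): name is "scene" or "top"; returns (picture, depth): 420x560x3 uint8, red, green, blue; 420x560 float32, m along the optical axis (not along the pixel's ray), 0 where there is no reading.
- bot.camera_model(name): a dict with "fx", "fy", "cx", "cy" (pixels), "extrinsics" (4x4, takes a point from world to camera coordinates). Camera axes: x right, y up, looking along -z (the intrinsics and any distortion apply to the point x, -y, -z); pixel columns grow to the right and rows downward; lengths in m; the calibration is good to about 2 mm. A picture is of the moment at which its call begins. camera_model takes no time and is no camera call.
- bot.hand_in(): hands the job in, once; it reports no verdict.
Trained networks look in the newest picture that a camera, given by its name, has taken for a name from the list of things; names that differ only in an ending like _2 or _b are one class to them, and where a whole thing is asked for, a point or a joint stands for the part that bears it (a point fixed in the world has none). Each returns a list of dicts, best first, with "conf" (0 to 1); they miss things now and then, are a little off and sometimes report something else, mostly with a low value. They report only what shows in the picture. A call takes as long as a camera call. They do not tell look-alikes from the thing itself.
- bot.masks_of(camera, target): "region" (420x560 bool, what is visible of it) and "extent" ([left, top, right, bottom] in pixels, round what is visible of it).
- bot.mark_of(camera, target): "pixel" ([column, row] in pixels: a listed point, or the origin of a listed thing).
The state is a dict: "t": time; "joint_pos": joint angles; "qd": joint speeds; "joint_efforts": joint torques, N m; "eef_pos": TCP position; "orientation": TCP orientation; "wrist_force": force on the tool from outside, world axes, zero at the start; "ft_torque": the same for the moment, N m; "finger_gap": finger opening in m.
Only numpy, scipy, OpenCV 4.12 (cv2) and the standard library are available. Lean on these libraries where they do the work, as an engineer would, in place of code of your own. Each camera call takes 0.05 s, during which the arm holds its last target.

### The job

Swing the lid of the small orange case up and over, past upright, so that it stays open by itself. Then lift the silver aluminium tube block out of the foam and set it down gently, upright, inside the blue tray. Leave the lid open, and leave the black power supply, the bottle and the tip box where they are.

Things in the scene. Friction and masses are not known exactly. Their poses are not given: they have to be found in the camera images.
- case: Small orange clamshell case, fixed to the bench. Origin: centre of underside; x runs from handle side to hinge side, y along its length, z up. Base 140 (x) by 250 (y) by 55 mm; closed lid top at 100 mm. Hinge line along y at x 70, z 55 mm. Foam top at z 50 mm; two pockets, floor at z 36 mm, centred at x 0, y +62 and -62 mm: one holds the block, one the power supply, in either order.
- lid (a joint): Angle of the orange lid about the hinge line, rad: 0 closed, 1.57 upright, 1.9 the stop (leaning outwards). The handle side goes up and over towards the case's +x. It swings freely (about 0.35 kg; 2 N at the handle lifts it): below about 1.3 rad it falls shut, beyond that it falls open onto the stop and stays. No latch to undo.
- lid_handle (a point): Middle of the lid's black handle: round bar 12 mm thick, 100 mm long, parallel to the case's y, 48 mm out from the lid's wall, with the space between bar and wall open from above. Lid closed: at x -118, z 77 mm in the case's frame, so 188 mm towards -x and 22 mm above the hinge line; it turns with the lid. The bar can turn between the fingers.
- block_center (a point): Centre (half-way up) of the silver aluminium tube block, with 12 small dark wells on top: 60 (its x) by 40 (its y) by 52 mm high, about 0.28 kg. At the start it stands upright in a foam pocket with its axes along those of the case, 14 mm sunk and 38 mm proud of the foam, 2 mm play all round.
- supply_center (a point): Centre (half-way up) of the black power supply, the same size as the block (60 by 40 by 52 mm), in the other foam pocket. To be left there.
- tray: Open blue plastic tray, fixed to the bench: 170 (its x) by 150 (its y) by 20 mm high outside, walls and floor 4 mm thick. Origin: centre of its underside.
- bottle: White plastic bottle with a blue cap, 60 mm across and 130 mm tall, standing on the bench. Origin: centre of its underside. To be left there.
- tipbox: Box with a green lid, 88 (its x) by 123 (its y) by 70 mm high, on the bench. Origin: centre of its underside. To be left there.
Mind the look-alikes: they are no part of the job. Of the things that look like the tray, the middle-sized one is meant.

How it is judged:
On the way, in this order (a step that is already met when the one before it is completed fails the run):
1. the lid stands open past upright by itself, not touched by the robot (value of joint lid above 1.65 rad and contact force between lid and the arm below 0.2 N and contact force between lid and the fingers below 0.2 N), for 0.2 s.
2. the block is lifted clear of the foam pocket (its centre more than 85 mm above the bench) (height (world z) of block_center above 0.085 m), for 0.1 s.
At the end, for the whole second after the job is handed in: The lid is open beyond 1.65 rad; the aluminium block stands at rest upright (within 10 degrees) on the floor of the blue tray, inside its walls, released; the power supply is within 20 mm, the bottle and the tip box within 30 mm of where they started (value of joint lid above 1.65 rad and x of block_center in the frame of tray between -0.07 and 0.07 m and y of block_center in the frame of tray between -0.06 and 0.06 m and z of block_center in the frame of tray between 0.024 and 0.036 m and angle between block_center's own z axis and vertical below 0.17 rad and linear speed of block below 0.02 m/s and distance of supply_center from where it was at the start of the episode below 0.02 m and distance of each of bottle, tipbox from where it was at the start of the episode below 0.03 m); the robot touches nothing.
It fails at once if the block is dropped (falls free from more than about 25 mm) (linear speed of block above 0.7 m/s and contact force between block and the fingers below 0.1 N).
It fails at once if the power supply is taken out of its pocket (distance of supply_center from where it was at the start of the episode above 0.02 m).
It fails at once if the bottle or the tip box is knocked away (distance of any of bottle, tipbox from where it was at the start of the episode above 0.03 m).
It also fails if it takes over 64 s, if anything falls off the work surface, if the arm or the gripper's body presses on something with over 40 N, if the wrist force passes 120 N, or if a joint passes its speed limit or range.

## Working session

There is one attempt and no reset: what is moved stays moved. The work goes in short steps, Python scripts to look and compute and a tool call to move; the robot and the scene stay as the last step left them, time stands still between calls to the robot, and variables do not carry over. Pictures are saved under pics/ and viewed, and the job is handed in when it is done.

Besides the shell and the picture viewer there is one more tool, called as a command line: name --argument value ..., lists and objects as JSON in quotes. step_arm: Moves the arm, as the interface text tells. Its arguments: {"type":"object","properties":{"commands":{"type":"array"},"claw":{"type":"number"},"force":{"type":"number"}},"required":["commands"]}

```bash
ls; mkdir -p pics; python3 - <<'E'
from rig import bot
import cv2,numpy as np
s=bot.state()
for k,v in s.items(): print(k,np.round(v,3).tolist())
for n in ("scene","top"):
    p,d=bot.capture(n); cv2.imwrite(f"pics/{n}0.png",p[:,:,::-1]); np.save(f"{n}0.npy",d)
    m=bot.camera_model(n); print(n,{k:np.round(v,3).tolist() for k,v in m.items()})
E
```

```text
pics
t 0.0
joint_pos [-1.148, 0.333, -0.065, 1.461, 0.022, 1.35, -0.089]
qd [0.001, 0.001, -0.001, -0.001, -0.001, 0.001, 0.0]
joint_efforts [0.0, -62.326, 0.025, -38.991, -0.061, 0.04, 0.0]
eef_pos [0.269, 0.564, 0.244]
orientation [[0.902, -0.001, 0.431], [-0.431, -0.001, 0.902], [0.0, -1.0, -0.002]]
wrist_force [-0.833, 0.249, -0.046]
ft_torque [0.026, 0.016, -0.032]
finger_gap 0.087
scene {'fx': 413.373, 'fy': 413.373, 'cx': 280.441, 'cy': 207.118, 'extrinsics': [[-0.862, 0.507, 0.009, 0.52], [-0.375, -0.649, 0.662, 0.054], [0.342, 0.567, 0.749, -1.393], [0.0, 0.0, 0.0, 1.0]]}
top {'fx': 447.509, 'fy': 447.509, 'cx': 277.503, 'cy': 213.838, 'extrinsics': [[-0.0, -1.0, 0.005, -0.128], [0.981, 0.001, 0.194, -0.501], [-0.194, 0.005, 0.981, -1.301], [0.0, 0.0, 0.0, 1.0]]}
```

View pics/scene0.png

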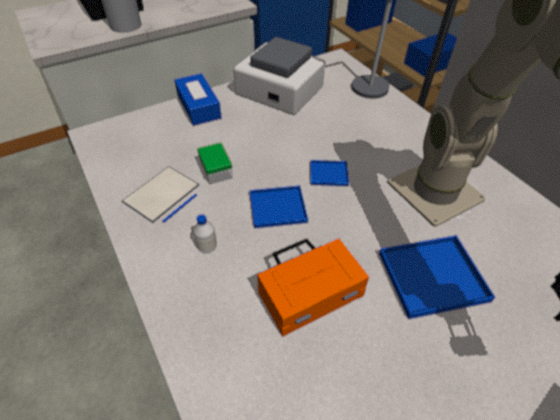

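View pics/top0.png

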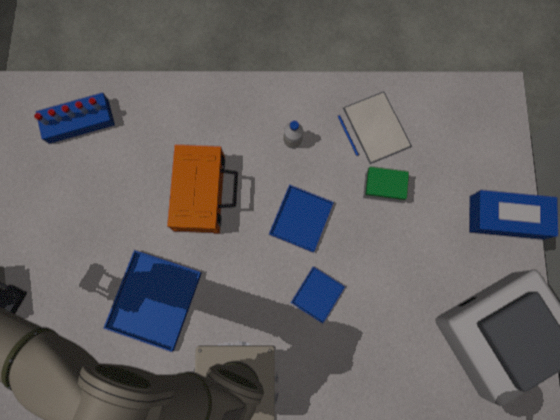

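The scene and top pictures show the orange case at about (197,188) in top, with its handle on the right at about (230,188). There are three tray-like blue things in top: large (153,300), middle (302,218) and small (319,294). Next I'll measure them, which should confirm the middle-sized one.

```bash
cat > h.py <<'E'
import numpy as np,cv2
from rig import bot
def cloud(n,d):
    m=bot.camera_model(n);E=m["extrinsics"];E=np.array(E)
    v,u=np.mgrid[0:d.shape[0],0:d.shape[1]]
    c=np.stack([(u-m["cx"])/m["fx"]*d,-(v-m["cy"])/m["fy"]*d,-d],-1)
    return (c-E[:3,3])@E[:3,:3]
def ray(n,px,z):
    m=bot.camera_model(n);E=np.array(m["extrinsics"]);R=E[:3,:3];o=-R.T@E[:3,3]
    w=R.T@np.array([(px[0]-m["cx"])/m["fx"],-(px[1]-m["cy"])/m["fy"],-1]);return o+w*(z-o[2])/w[2]
def rect(P):
    r=cv2.minAreaRect((P[:,:2]*1000).astype(np.float32));return np.round(r[0],1),np.round(r[1],1),round(r[2],1)
E
python3 - <<'E'
from h import *
p,d=bot.capture("top");W=cloud("top",d)
bot.capture("scene")
for t in ["case","tray","bottle","tipbox"]:
    for r in bot.masks_of("top",t):
        g=r["region"]&(d>0);P=W[g]
        if r["conf"]<.2 or len(P)<20: continue
        z=P[:,2];zt=np.percentile(z,95);T=P[z>zt-.012]
        print(t,round(r["conf"],2),r["extent"],"zt",round(zt,3),"all",rect(P),"toppart",rect(T))
for t in ["lid_handle","tray","case","block_center","supply_center"]:
    for c in("top","scene"): print(t,c,[(round(r["conf"],2),np.round(r["pixel"],1).tolist()) for r in bot.mark_of(c,t)])
for r in bot.mark_of("top","lid_handle"): print(ray("top",r["pixel"],.077))
for r in bot.mark_of("scene","lid_handle"): print(ray("scene",r["pixel"],.077))
c=p[120:320,100:380];cv2.imwrite("pics/crop1.png",cv2.resize(c,None,fx=2.8,fy=2.8,interpolation=2)[:,:,::-1])
E
```

```text
case 0.89 [165.1, 144.4, 236.6, 234.7] zt 0.104 all (array([575.9,  91.2]), array([194.6, 253.4]), 87.9) toppart (array([577.9, 117.8]), array([141.4, 251.2]), 87.9)
tray 0.83 [103.6, 248.6, 202.4, 352.3] zt 0.028 all (array([250. , 247.8]), array([231.6, 255.7]), 72.3) toppart (array([248.5, 242.7]), array([216.4, 243.5]), 71.7)
tray 0.67 [291.7, 266.8, 345.1, 321.2] zt 0.012 all (array([ 263.5, -248.4]), array([115.7, 126.2]), 56.5) toppart (array([ 263.5, -248.4]), array([115.7, 126.2]), 56.5)
tray 0.56 [270.8, 182.4, 332.4, 252.8] zt 0.018 all (array([ 499.5, -199.6]), array([152.5, 175.3]), 67.4) toppart (array([ 496.8, -200. ]), array([150.2, 169.9]), 67.8)
bottle 0.72 [284.8, 119.0, 302.0, 150.7] zt 0.13 all (array([ 749.3, -175.8]), array([59.8, 51.3]), 82.8) toppart (array([ 754.9, -176. ]), array([24. , 26.4]), 88.4)
tipbox 0.65 [361.5, 165.0, 410.2, 204.0] zt 0.074 all (array([ 598.9, -469.6]), array([144.6,  98.4]), 81.0) toppart (array([ 596.1, -459.4]), array([124.1,  88.2]), 81.9)
lid_handle top [(0.75, [234.9, 189.6])]
lid_handle scene [(0.96, [289.4, 247.5])]
tray top [(0.97, [301.1, 219.0]), (0.74, [318.9, 293.8]), (0.62, [153.5, 298.8])]
tray scene [(0.88, [328.7, 176.3]), (0.84, [435.1, 278.5]), (0.81, [279.9, 209.9])]
case top [(0.55, [201.0, 196.0])]
case scene [(0.85, [310.7, 292.3])]
block_center top []
block_center scene []
supply_center top []
supply_center scene []
[ 5.69079301e-01 -4.69839301e-04  7.70000000e-02]
[5.75616679e-01 5.42982448e-04 7.70000000e-02]
```

View pics/crop1.png

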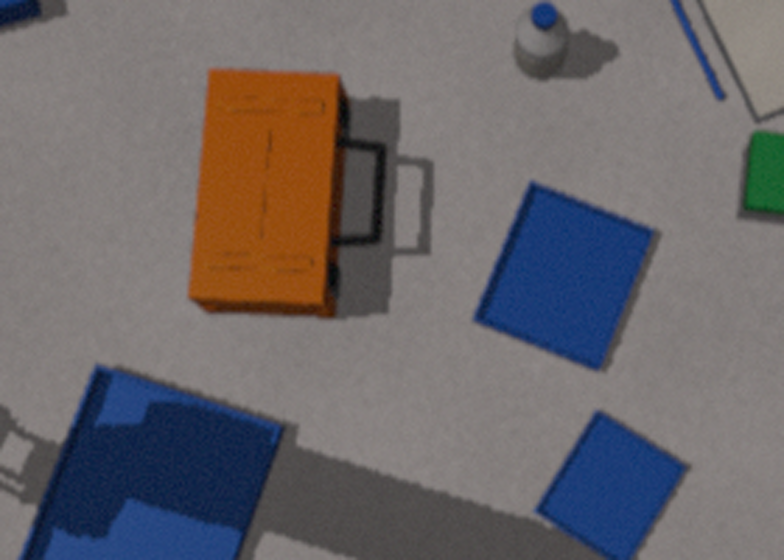

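Of the three blue things, the large one (153,300) measures about 216x243 mm, the small one (319,294) about 115x126 mm, and the middle one (302,218) 150x170 mm. The middle one is therefore the tray. Its centre is at (0.497,-0.200), and the crop confirms it.

The case centre is at (0.578,0.118), with its x axis at 87.9 degrees and the handle at about (0.574,0.000). I'll move above the handle now.

step_arm --commands '[{"dx": 0.44,"dy": -0.8,"twist": 0.21},{"dx": 0.44,"dy": -0.8,"twist": 0.21},{"dx": 0.44,"dy": -0.8,"twist": 0.21},{"dx": 0.44,"dy": -0.8,"twist": 0.21},{"dx": 0.44,"dy": -0.8,"twist": 0.21},{"dx": 0.44,"dy": -0.8,"twist": 0.21},{"dx": 0.44,"dy": -0.8,"twist": 0.21},{"dx": 0.44,"dy": -0.8,"twist": 0.21}]' --claw 0.52 --force 15

```text
invalid input at $.commands[0]: expected keys dx, dy, dz, twist
```

step_arm --commands '[{"dx": 0.44,"dy": -0.8,"twist": 0.21},{"dx": 0.44,"dy": -0.8,"twist": 0.21},{"dx": 0.44,"dy": -0.8,"twist": 0.21},{"dx": 0.44,"dy": -0.8,"twist": 0.21},{"dx": 0.44,"dy": -0.8,"twist": 0.21},{"dx": 0.44,"dy": -0.8,"twist": 0.21},{},{}]'

```text
invalid input at $.commands[0]: expected keys dx, dy, dz, twist
```

```bash
python3 - <<'E'
from h import *
s=bot.state();print(s["t"],np.round(s["eef_pos"],4),np.round(s["orientation"],3).tolist(),s["finger_gap"])
p,d=bot.capture("scene");cv2.imwrite("pics/s1.png",cv2.resize(p[130:350,150:450],None,fx=2.6,fy=2.6,interpolation=2)[:,:,::-1])
E
```

```text
1.0 [0.2695 0.5639 0.2445] [[0.902, 0.0, 0.431], [-0.431, 0.0, 0.902], [-0.0, -1.0, 0.0]] 0.08713725628490492
```

View pics/s1.png

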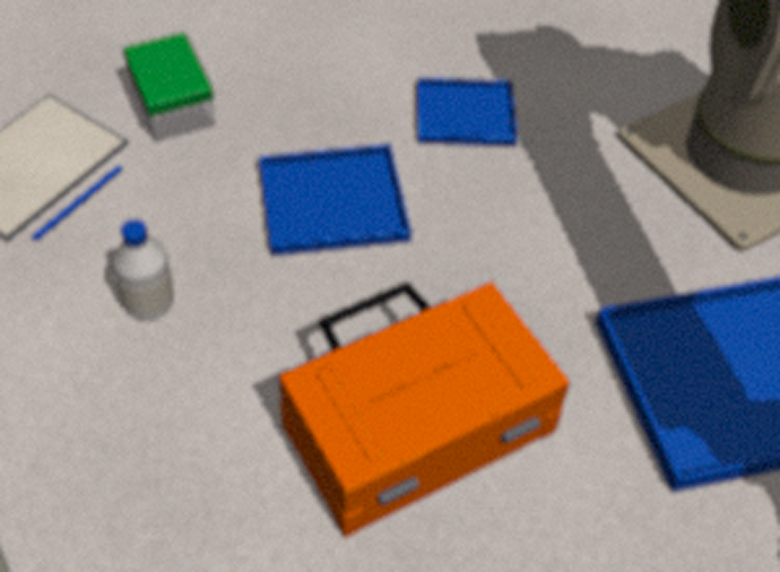

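The call was refused because all four keys are needed in every row, so nothing moved. The picture shows the case and handle unchanged.

step_arm --commands '[{"dx": 0.44,"dy": -0.8,"dz": 0,"twist": 0.21},{"dx": 0.44,"dy": -0.8,"dz": 0,"twist": 0.21},{"dx": 0.44,"dy": -0.8,"dz": 0,"twist": 0.21},{"dx": 0.44,"dy": -0.8,"dz": 0,"twist": 0.21},{"dx": 0.44,"dy": -0.8,"dz": 0,"twist": 0.21},{"dx": 0.44,"dy": -0.8,"dz": 0,"twist": 0.21},{"dx": 0.44,"dy": -0.8,"dz": 0,"twist": 0.21},{"dx": 0.44,"dy": -0.8,"dz": 0,"twist": 0.21}]' --claw 0.52 --force 15

```text
t: 2.05
eef_pos: [0.4461, 0.2426, 0.2448]
orientation: [[0.978, 0.0, 0.209], [-0.209, 0.001, 0.978], [0.0, -1.0, 0.001]]
wrist_force: [-0.3, 0.3, -0.3]
finger_gap: 0.0419
```

step_arm --commands '[{"dx": 0.44,"dy": -0.8,"dz": 0,"twist": 0.21},{"dx": 0.44,"dy": -0.8,"dz": 0,"twist": 0.21},{"dx": 0.44,"dy": -0.8,"dz": 0,"twist": 0.21},{"dx": 0.44,"dy": -0.8,"dz": 0,"twist": 0.21},{"dx": 0.44,"dy": -0.8,"dz": 0,"twist": 0.21},{"dx": 0.44,"dy": -0.8,"dz": 0,"twist": 0.21},{"dx": 0,"dy": 0,"dz": 0,"twist": 0},{"dx": 0,"dy": 0,"dz": 0,"twist": 0}]'

```text
t: 3.05
eef_pos: [0.5773, 0.0045, 0.2444]
orientation: [[0.999, -0.0, 0.035], [-0.035, 0.0, 0.999], [-0.0, -1.0, 0.0]]
wrist_force: [-0.5, -0.2, -0.7]
finger_gap: 0.0417
```

```bash
python3 - <<'E'
from h import *
s=bot.state();print(s["t"],np.round(s["eef_pos"],4),np.round(s["orientation"],3).tolist(),s["finger_gap"])
p,d=bot.capture("scene");cv2.imwrite("pics/s2.png",cv2.resize(p[130:350,150:450],None,fx=2.6,fy=2.6,interpolation=2)[:,:,::-1])
E
```

```text
3.05 [0.5773 0.0045 0.2444] [[0.999, -0.0, 0.035], [-0.035, 0.0, 0.999], [-0.0, -1.0, 0.0]] 0.04174764463025027
```

View pics/s2.png

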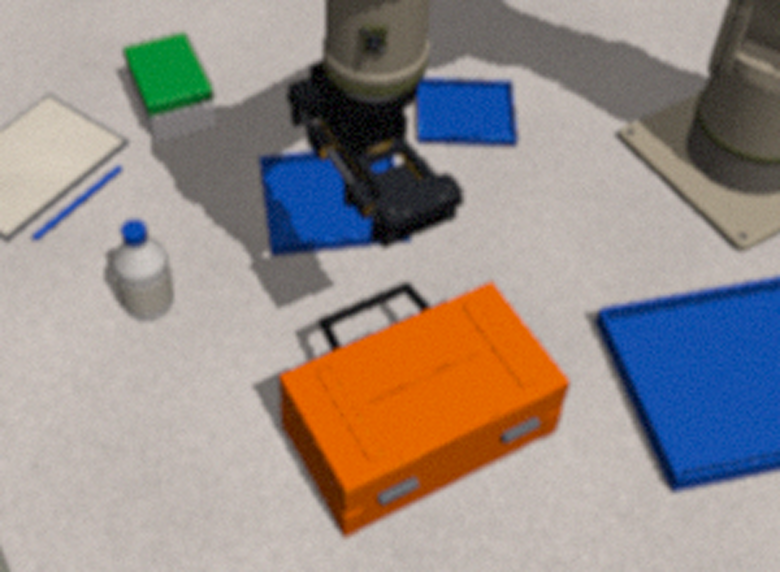

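The gripper is above the handle. I'll shift dy by -4.5 mm and descend to TCP z of about 0.080.

step_arm --commands '[{"dx": -0.05,"dy": -0.09,"dz": -0.64,"twist": 0},{"dx": 0,"dy": 0,"dz": -0.64,"twist": 0},{"dx": 0,"dy": 0,"dz": -0.5,"twist": 0},{"dx": 0,"dy": 0,"dz": -0.5,"twist": 0},{"dx": 0,"dy": 0,"dz": -0.5,"twist": 0},{"dx": 0,"dy": 0,"dz": -0.5,"twist": 0},{"dx": 0,"dy": 0,"dz": 0,"twist": 0}]'

```text
t: 3.98
eef_pos: [0.5735, 0.0008, 0.0792]
orientation: [[0.999, -0.003, 0.033], [-0.033, 0.0, 0.999], [-0.003, -1.0, 0.0]]
wrist_force: [-0.6, 0.9, 0.0]
finger_gap: 0.0418
```

```bash
python3 - <<'E'
from h import *
p,d=bot.capture("scene");cv2.imwrite("pics/s3.png",cv2.resize(p[180:320,210:390],None,fx=4,fy=4,interpolation=2)[:,:,::-1])
E
```

```text
(no output)
```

View pics/s3.png

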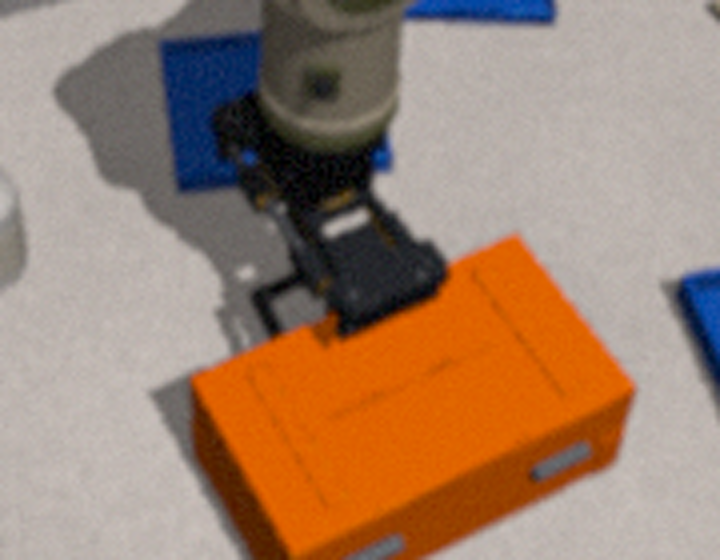

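The fingers straddle the bar and no contact shows. I'll close on it.

step_arm --commands '[{"dx": 0,"dy": 0,"dz": 0,"twist": 0},{"dx": 0,"dy": 0,"dz": 0,"twist": 0},{"dx": 0,"dy": 0,"dz": 0,"twist": 0},{"dx": 0,"dy": 0,"dz": 0,"twist": 0}]' --claw 1 --force 15

```text
t: 4.53
eef_pos: [0.5753, 0.0009, 0.081]
orientation: [[0.999, 0.001, 0.034], [-0.034, 0.002, 0.999], [0.001, -1.0, 0.002]]
wrist_force: [-0.2, -0.6, 1.8]
finger_gap: 0.0111
```

```bash
python3 - <<'E'
import numpy as np
ths=np.linspace(0,1.75,25);prev=None
for t in ths:
    a=t+np.arctan2(22,188);r=189.3
    p=np.array([-r*np.cos(a),r*np.sin(a)])
    if prev is not None:
        dd=p-prev;print(round(t,3),"dx %.2f dy %.2f dz %.2f"%(dd[0]*.037/50,dd[0]/50,dd[1]/50))
    prev=p
E
```

```text
0.073 dx 0.00 dy 0.04 dz 0.27
0.146 dx 0.00 dy 0.06 dz 0.27
0.219 dx 0.00 dy 0.08 dz 0.26
0.292 dx 0.00 dy 0.10 dz 0.26
0.365 dx 0.00 dy 0.12 dz 0.25
0.438 dx 0.01 dy 0.14 dz 0.24
0.51 dx 0.01 dy 0.15 dz 0.23
0.583 dx 0.01 dy 0.17 dz 0.22
0.656 dx 0.01 dy 0.19 dz 0.20
0.729 dx 0.01 dy 0.20 dz 0.19
0.802 dx 0.01 dy 0.21 dz 0.18
0.875 dx 0.01 dy 0.23 dz 0.16
0.948 dx 0.01 dy 0.24 dz 0.14
1.021 dx 0.01 dy 0.25 dz 0.12
1.094 dx 0.01 dy 0.25 dz 0.11
1.167 dx 0.01 dy 0.26 dz 0.09
1.24 dx 0.01 dy 0.27 dz 0.07
1.312 dx 0.01 dy 0.27 dz 0.05
1.385 dx 0.01 dy 0.27 dz 0.03
1.458 dx 0.01 dy 0.28 dz 0.01
1.531 dx 0.01 dy 0.28 dz -0.01
1.604 dx 0.01 dy 0.27 dz -0.03
1.677 dx 0.01 dy 0.27 dz -0.05
1.75 dx 0.01 dy 0.27 dz -0.07
```

The bar is held, with a gap of 11 mm. I'll follow the arc.

step_arm --commands '[{"dx": 0,"dy": 0.04,"dz": 0.27,"twist": 0},{"dx": 0,"dy": 0.06,"dz": 0.27,"twist": 0},{"dx": 0,"dy": 0.08,"dz": 0.26,"twist": 0},{"dx": 0,"dy": 0.1,"dz": 0.26,"twist": 0},{"dx": 0,"dy": 0.12,"dz": 0.25,"twist": 0},{"dx": 0.01,"dy": 0.14,"dz": 0.24,"twist": 0},{"dx": 0.01,"dy": 0.15,"dz": 0.23,"twist": 0},{"dx": 0.01,"dy": 0.17,"dz": 0.22,"twist": 0}]'

```text
t: 5.52
eef_pos: [0.5767, 0.0437, 0.1807]
orientation: [[0.999, 0.0, 0.034], [-0.034, 0.001, 0.999], [0.0, -1.0, 0.001]]
wrist_force: [4.7, 4.5, -6.2]
finger_gap: 0.0114
```

step_arm --commands '[{"dx": 0.01,"dy": 0.19,"dz": 0.2,"twist": 0},{"dx": 0.01,"dy": 0.2,"dz": 0.19,"twist": 0},{"dx": 0.01,"dy": 0.21,"dz": 0.18,"twist": 0},{"dx": 0.01,"dy": 0.23,"dz": 0.16,"twist": 0},{"dx": 0.01,"dy": 0.24,"dz": 0.14,"twist": 0},{"dx": 0.01,"dy": 0.25,"dz": 0.12,"twist": 0},{"dx": 0.01,"dy": 0.25,"dz": 0.11,"twist": 0},{"dx": 0.01,"dy": 0.26,"dz": 0.09,"twist": 0}]'

```text
t: 6.52
eef_pos: [0.5807, 0.1349, 0.2407]
orientation: [[0.999, 0.001, 0.035], [-0.035, 0.0, 0.999], [0.001, -1.0, 0.0]]
wrist_force: [2.2, -2.3, 2.4]
finger_gap: 0.011
```

```bash
python3 - <<'E'
from h import *
print(bot.state()["wrist_force"])
p,d=bot.capture("scene");cv2.imwrite("pics/s4.png",cv2.resize(p[130:350,150:450],None,fx=2.6,fy=2.6,interpolation=2)[:,:,::-1])
E
```

```text
[ 2.15057677 -2.3220959   2.42984372]
```

View pics/s4.png

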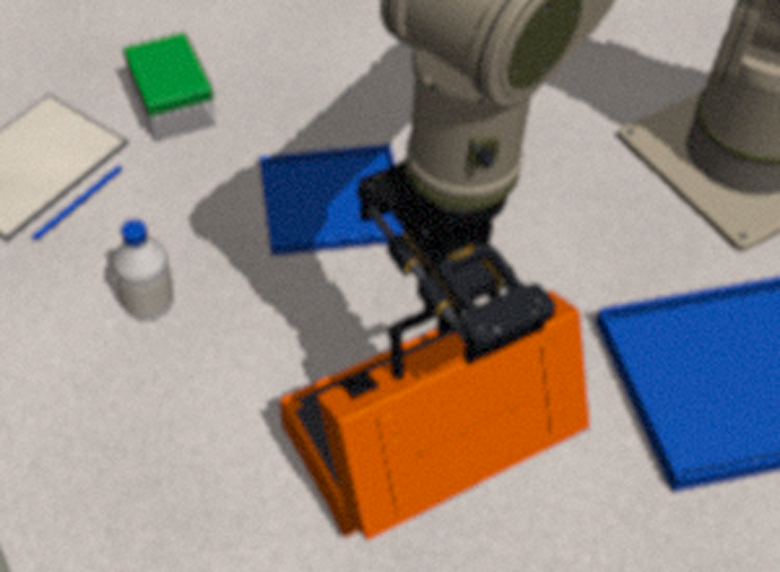

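The picture shows the lid nearly upright and still held. I'll carry it past upright.

step_arm --commands '[{"dx": 0.01,"dy": 0.27,"dz": 0.07,"twist": 0},{"dx": 0.01,"dy": 0.27,"dz": 0.05,"twist": 0},{"dx": 0.01,"dy": 0.27,"dz": 0.03,"twist": 0},{"dx": 0.01,"dy": 0.28,"dz": 0.01,"twist": 0},{"dx": 0.01,"dy": 0.28,"dz": -0.01,"twist": 0},{"dx": 0.01,"dy": 0.27,"dz": -0.03,"twist": 0},{"dx": 0.01,"dy": 0.27,"dz": -0.05,"twist": 0},{"dx": 0.01,"dy": 0.27,"dz": -0.07,"twist": 0}]'

```text
t: 7.58
eef_pos: [0.5845, 0.2438, 0.2398]
orientation: [[0.999, -0.0, 0.035], [-0.035, 0.0, 0.999], [-0.0, -1.0, 0.0]]
wrist_force: [5.2, 0.4, -0.6]
finger_gap: 0.0116
```

step_arm --commands '[{"dx": 0,"dy": 0,"dz": 0,"twist": 0},{"dx": 0,"dy": 0,"dz": 0,"twist": 0},{"dx": 0,"dy": 0,"dz": 0,"twist": 0},{"dx": 0,"dy": 0,"dz": 0.6,"twist": 0},{"dx": 0,"dy": 0,"dz": 1,"twist": 0},{"dx": 0,"dy": 0,"dz": 0.4,"twist": 0},{"dx": 0,"dy": 0,"dz": 0,"twist": 0}]' --claw 0.3

```text
t: 8.45
eef_pos: [0.585, 0.2426, 0.3417]
orientation: [[0.999, 0.002, 0.036], [-0.036, 0.001, 0.999], [0.002, -1.0, 0.001]]
wrist_force: [0.5, 0.2, -0.8]
finger_gap: 0.0604
```

```bash
python3 - <<'E'
from h import *
print(bot.state()["wrist_force"])
for n in ("scene","top"):
    p,d=bot.capture(n);cv2.imwrite(f"pics/{n}5.png",p[:,:,::-1]);np.save(n+"5.npy",d)
    for t in ["block_center","supply_center","lid_handle"]:
        print(n,t,[(round(r["conf"],2),np.round(r["pixel"],1).tolist(),np.round(ray(n,r["pixel"],.062),3)) for r in bot.mark_of(n,t)])
E
```

```text
[ 0.54484834  0.18973213 -0.83854558]
scene block_center [(0.94, [334.7, 271.8], array([0.506, 0.12 , 0.062]))]
scene supply_center [(0.96, [290.3, 291.8], array([0.64 , 0.112, 0.062]))]
scene lid_handle [(0.85, [353.7, 295.7], array([0.506, 0.204, 0.062]))]
top block_center [(0.91, [197.3, 207.9], array([0.516, 0.112, 0.062]))]
top supply_center [(0.78, [197.8, 166.9], array([0.644, 0.115, 0.062]))]
top lid_handle []
```

View pics/scene5.png

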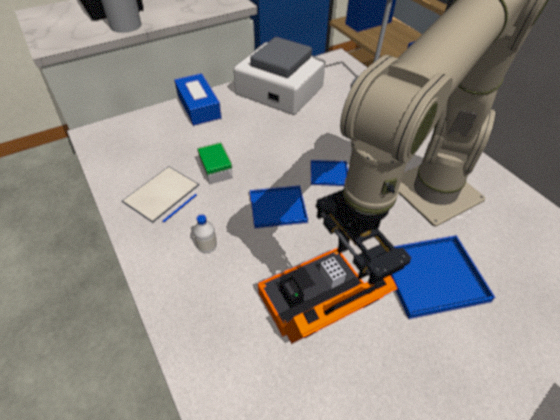

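View pics/top5.png

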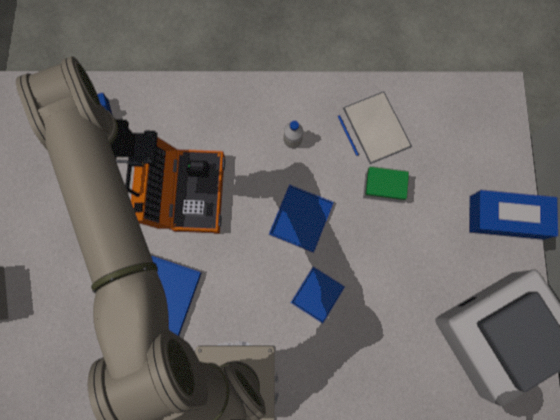

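In both pictures the lid is open on its stop. The silver block is at (334,270) in scene and (193,207) in top, nearer the robot. The black supply is at (290,291) in scene and (197,168) in top. Next I'll measure the block top and the lid angle.

```bash
python3 - <<'E'
from h import *
s=bot.state();print(np.round(s["joint_pos"],2))
c=[]
for n in ("top","scene"):
    p,_=bot.capture(n);d=np.load(n+"5.npy");W=cloud(n,d)
    for t in ("block_center","supply_center"):
        for r in bot.masks_of(n,t):
            P=W[r["region"]&(d>0)];zt=np.percentile(P[:,2],90);T=P[P[:,2]>zt-.01];print(n,t,round(r["conf"],2),r["extent"],"zt",round(zt,3),rect(T),T.mean(0).round(3))
    for r in bot.masks_of(n,"lid_handle")[:1]:
        P=W[r["region"]&(d>0)];print("lid",n,r["conf"],P.min(0).round(3),P.max(0).round(3))
    cv2.imwrite(f"pics/{n}6.png",cv2.resize(p[130:330,130:410],None,fx=2.8,fy=2.8,interpolation=2)[:,:,::-1])
E
```

```text
[-0.67  0.32  0.27  1.29 -0.08  1.54  1.13]
top block_center 0.75 [184.1, 199.7, 205.7, 217.1] zt 0.09 (array([515.6, 120. ]), array([40.2, 61.1]), 0.4) [0.515 0.119 0.087]
top supply_center 0.75 [184.8, 158.6, 207.5, 175.2] zt 0.091 (array([639.5, 115.1]), array([60.4, 41.1]), 88.0) [0.639 0.114 0.088]
lid top 0.64 [ 0.366  0.098 -0.007] [0.754 0.357 0.676]
scene supply_center 0.72 [280.8, 275.5, 304.5, 309.6] zt 0.089 (array([640. , 116.8]), array([60. , 40.9]), 86.3) [0.641 0.118 0.087]
lid scene 0.83 [ 0.362  0.172 -0.003] [0.71  0.325 0.391]
```

View pics/top6.png

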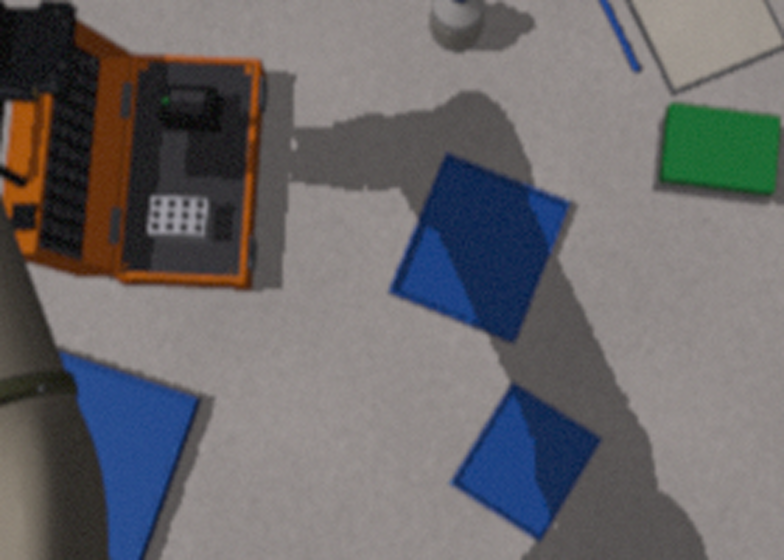

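Block top centre is (0.516,0.120) and top z is about 0.088. I'll turn -90° so the jaws close across the 40 mm side, and move above the block.

step_arm --commands '[{"dx": -0.12,"dy": -0.2,"dz": 0,"twist": -0.94},{"dx": -0.12,"dy": -0.2,"dz": 0,"twist": -0.94},{"dx": -0.12,"dy": -0.2,"dz": 0,"twist": -0.94},{"dx": -0.12,"dy": -0.2,"dz": 0,"twist": -0.94},{"dx": -0.12,"dy": -0.2,"dz": 0,"twist": -0.94},{"dx": -0.12,"dy": -0.2,"dz": 0,"twist": -0.94},{"dx": -0.12,"dy": -0.2,"dz": 0,"twist": -0.94},{"dx": -0.12,"dy": -0.2,"dz": 0,"twist": -0.94}]' --claw 0 --force 30

```text
t: 10.25
eef_pos: [0.5363, 0.1626, 0.3402]
orientation: [[0.463, 0.0, 0.886], [-0.886, 0.0, 0.463], [-0.0, -1.0, 0.0]]
wrist_force: [-0.2, 0.7, -0.3]
finger_gap: 0.0873
```

step_arm --commands '[{"dx": -0.11,"dy": -0.2,"dz": 0,"twist": -0.94},{"dx": -0.11,"dy": -0.2,"dz": 0,"twist": -0.94},{"dx": -0.11,"dy": -0.2,"dz": 0,"twist": -0.94},{"dx": -0.11,"dy": -0.2,"dz": 0,"twist": -0.91},{"dx": 0,"dy": 0,"dz": 0,"twist": 0},{"dx": 0,"dy": 0,"dz": 0,"twist": 0}]'

```text
t: 11.0
eef_pos: [0.5146, 0.1234, 0.3401]
orientation: [[-0.032, 0.0, 0.999], [-0.999, 0.0, -0.032], [-0.0, -1.0, 0.0]]
wrist_force: [-0.3, 0.5, 0.3]
finger_gap: 0.0867
```

```bash
python3 - <<'E'
from h import *
s=bot.state();print(np.round(s["joint_pos"],2),np.round(s["eef_pos"],4),np.round(s["orientation"],3).tolist())
R=np.array(s["orientation"]);print(np.degrees(np.arctan2(R[1,2],R[0,2])))
for n in("top","scene"):
    p,d=bot.capture(n);W=cloud(n,d)
    for r in bot.masks_of(n,"block_center"):
            P=W[r["region"]&(d>0)];zt=np.percentile(P[:,2],90);T=P[P[:,2]>zt-.01];print(n,round(r["conf"],2),r["extent"],"zt",round(zt,3),rect(T),T.mean(0).round(3))
cv2.imwrite("pics/s7.png",cv2.resize(p[130:350,150:450],None,fx=2.6,fy=2.6,interpolation=2)[:,:,::-1])
E
```

```text
[-0.74  0.07  0.45  1.58 -0.03  1.5  -0.32] [0.5146 0.1234 0.3401] [[-0.032, 0.0, 0.999], [-0.999, 0.0, -0.032], [-0.0, -1.0, 0.0]]
-1.8355031339883099
top 0.93 [184.2, 196.6, 203.4, 215.2] zt 0.091 (array([486.2, 118.7]), array([99.2, 61.9]), 2.1) [0.512 0.119 0.098]
scene 0.58 [322.3, 258.8, 344.7, 290.7] zt 0.089 (array([517.8, 122.6]), array([59.6, 39.6]), 86.1) [0.519 0.124 0.087]
```

View pics/s7.png

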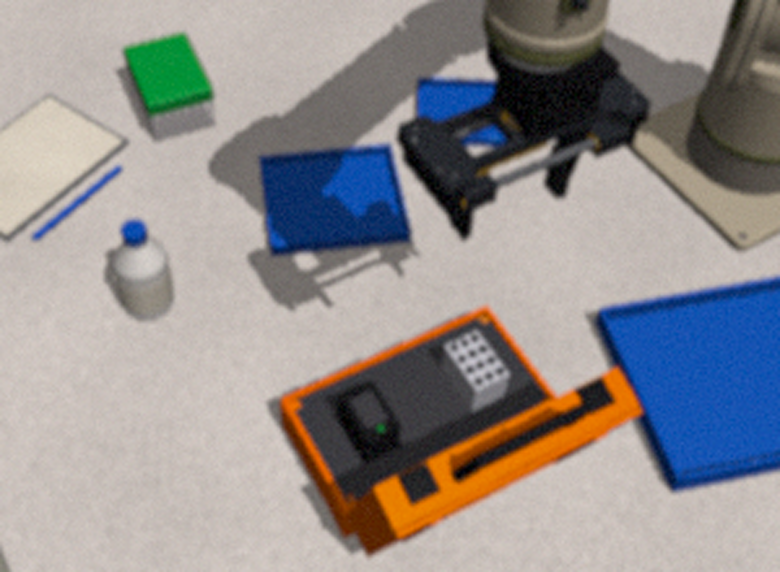

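The picture shows the lid open and the block at about (475,365) in the crop, in front of the jaws and unobstructed. I'll descend in two parts.

step_arm --commands '[{"dx": 0.04,"dy": -0.05,"dz": -0.7,"twist": 0},{"dx": 0,"dy": 0,"dz": -0.7,"twist": 0},{"dx": 0,"dy": 0,"dz": -0.7,"twist": 0},{"dx": 0,"dy": 0,"dz": -0.7,"twist": 0},{"dx": 0,"dy": 0,"dz": -0.7,"twist": 0},{"dx": 0,"dy": 0,"dz": -0.5,"twist": 0},{"dx": 0,"dy": 0,"dz": 0,"twist": 0},{"dx": 0,"dy": 0,"dz": 0,"twist": 0}]'

```text
t: 12.2
eef_pos: [0.5171, 0.1206, 0.1411]
orientation: [[-0.035, 0.001, 0.999], [-0.999, 0.0, -0.035], [-0.0, -1.0, 0.001]]
wrist_force: [0.6, 0.7, -0.4]
finger_gap: 0.0872
```

```bash
python3 - <<'E'
from h import *
for n in("scene",):
    p,d=bot.capture(n)
cv2.imwrite("pics/s8.png",cv2.resize(p[180:320,250:430],None,fx=4,fy=4,interpolation=2)[:,:,::-1])
E
```

```text
(no output)
```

View pics/s8.png

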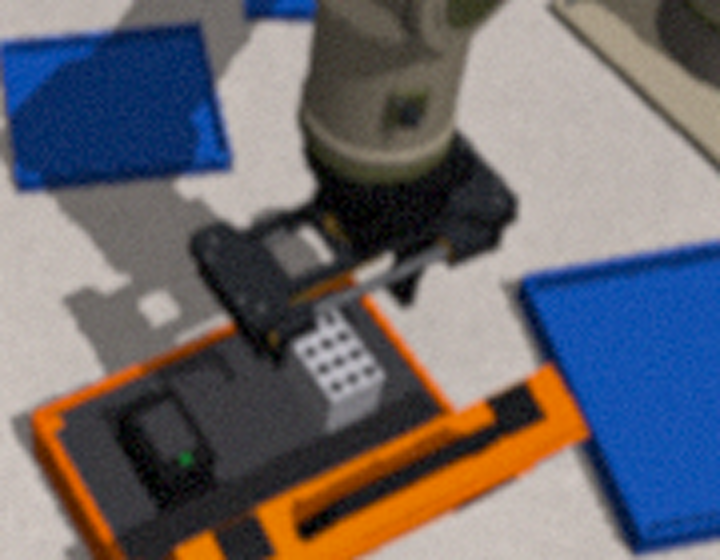

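The fingers are on both sides of the block, aligned with it. I'll go down the last 64 mm and close.

step_arm --commands '[{"dx": 0,"dy": 0,"dz": -0.4,"twist": 0},{"dx": 0,"dy": 0,"dz": -0.4,"twist": 0},{"dx": 0,"dy": 0,"dz": -0.3,"twist": 0},{"dx": 0,"dy": 0,"dz": -0.18,"twist": 0},{"dx": 0,"dy": 0,"dz": 0,"twist": 0},{"dx": 0,"dy": 0,"dz": 0,"twist": 0}]'

```text
t: 13.0
eef_pos: [0.5169, 0.1206, 0.0767]
orientation: [[-0.035, 0.001, 0.999], [-0.999, 0.0, -0.035], [-0.0, -1.0, 0.001]]
wrist_force: [-0.3, 0.2, 0.4]
finger_gap: 0.0868
```

step_arm --commands '[{"dx": 0,"dy": 0,"dz": 0,"twist": 0},{"dx": 0,"dy": 0,"dz": 0,"twist": 0},{"dx": 0,"dy": 0,"dz": 0,"twist": 0},{"dx": 0,"dy": 0,"dz": 0,"twist": 0},{"dx": 0,"dy": 0,"dz": 0,"twist": 0}]' --claw 1 --force 30

```text
t: 13.62
eef_pos: [0.5165, 0.1205, 0.0761]
orientation: [[-0.035, 0.0, 0.999], [-0.999, 0.0, -0.035], [-0.0, -1.0, 0.0]]
wrist_force: [-0.7, 1.0, -0.1]
finger_gap: 0.045
```

step_arm --commands '[{"dx": 0,"dy": 0,"dz": 0,"twist": 0},{"dx": 0,"dy": 0,"dz": 0,"twist": 0},{"dx": 0,"dy": 0,"dz": 0,"twist": 0}]'

```text
t: 14.0
eef_pos: [0.5165, 0.1205, 0.0761]
orientation: [[-0.035, 0.0, 0.999], [-0.999, 0.0, -0.035], [-0.0, -1.0, 0.0]]
wrist_force: [-0.8, -0.3, 0.2]
finger_gap: 0.0395
```

Gripped at 39.5 mm. I'll lift gently at first.

step_arm --commands '[{"dx": 0,"dy": 0,"dz": 0.2,"twist": 0},{"dx": 0,"dy": 0,"dz": 0.3,"twist": 0},{"dx": 0,"dy": 0,"dz": 0.4,"twist": 0},{"dx": 0,"dy": 0,"dz": 0.4,"twist": 0},{"dx": 0,"dy": 0,"dz": 0.4,"twist": 0},{"dx": 0,"dy": 0,"dz": 0.4,"twist": 0},{"dx": 0,"dy": 0,"dz": 0,"twist": 0}]'

```text
t: 14.88
eef_pos: [0.5174, 0.1206, 0.1832]
orientation: [[-0.035, 0.003, 0.999], [-0.999, 0.002, -0.035], [-0.002, -1.0, 0.003]]
wrist_force: [-0.1, -0.1, -3.3]
finger_gap: 0.0399
```

```bash
python3 - <<'E'
from h import *
print(np.round(bot.state()["joint_pos"],2))
p,d=bot.capture("scene")
cv2.imwrite("pics/s9.png",cv2.resize(p[150:330,200:430],None,fx=3.2,fy=3.2,interpolation=2)[:,:,::-1])
E
```

```text
[-0.72  0.17  0.45  1.82 -0.08  1.17 -0.28]
```

View pics/s9.png

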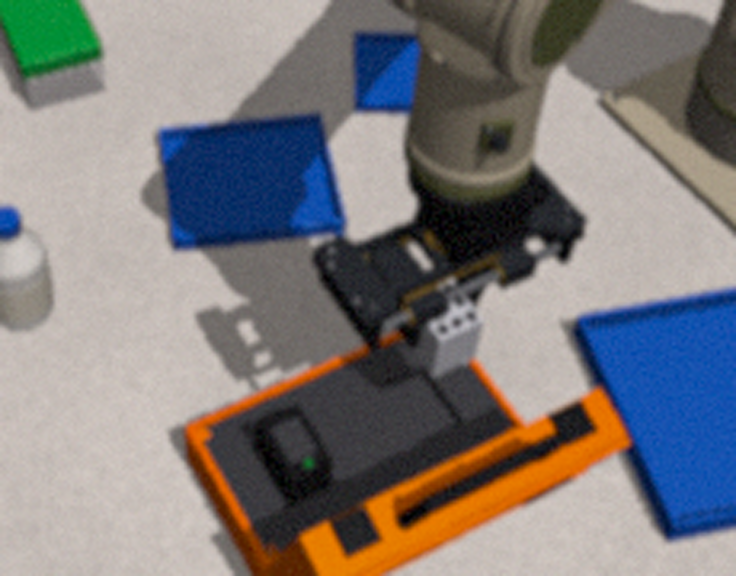

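The block is held clear, and the supply is still in its pocket. I'll move over the middle tray at (0.498,-0.200) and turn -20° to align with it.

step_arm --commands '[{"dx": -0.04,"dy": -0.4,"dz": 0,"twist": -0.25},{"dx": -0.04,"dy": -0.6,"dz": 0,"twist": -0.25},{"dx": -0.04,"dy": -0.64,"dz": 0,"twist": -0.25},{"dx": -0.04,"dy": -0.64,"dz": 0,"twist": -0.25},{"dx": -0.04,"dy": -0.64,"dz": 0,"twist": -0.25},{"dx": -0.04,"dy": -0.64,"dz": 0,"twist": -0.25},{"dx": -0.04,"dy": -0.64,"dz": 0,"twist": -0.25},{"dx": -0.04,"dy": -0.64,"dz": 0,"twist": -0.25}]'

```text
t: 15.92
eef_pos: [0.5002, -0.1238, 0.1812]
orientation: [[-0.312, 0.0, 0.95], [-0.95, -0.0, -0.312], [-0.0, -1.0, 0.0]]
wrist_force: [0.9, -0.2, -3.1]
finger_gap: 0.0397
```

step_arm --commands '[{"dx": -0.04,"dy": -0.6,"dz": 0,"twist": -0.25},{"dx": 0,"dy": -0.5,"dz": 0,"twist": -0.25},{"dx": 0,"dy": -0.4,"dz": 0,"twist": 0},{"dx": 0,"dy": -0.1,"dz": 0,"twist": 0},{"dx": 0,"dy": 0,"dz": 0,"twist": 0},{"dx": 0,"dy": 0,"dz": 0,"twist": 0}]'

```text
t: 16.68
eef_pos: [0.4987, -0.2006, 0.181]
orientation: [[-0.374, -0.0, 0.927], [-0.927, 0.0, -0.374], [-0.0, -1.0, -0.0]]
wrist_force: [0.3, 0.4, -2.7]
finger_gap: 0.0399
```

```bash
python3 - <<'E'
from h import *
s=bot.state();print(np.round(s["joint_pos"],2),np.round(s["eef_pos"],4))
p,d=bot.capture("scene")
cv2.imwrite("pics/s10.png",cv2.resize(p[100:300,150:430],None,fx=2.8,fy=2.8,interpolation=2)[:,:,::-1])
E
```

```text
[-0.34  0.21  0.72  1.81 -0.15  1.17  0.05] [ 0.4987 -0.2006  0.181 ]
```

View pics/s10.png

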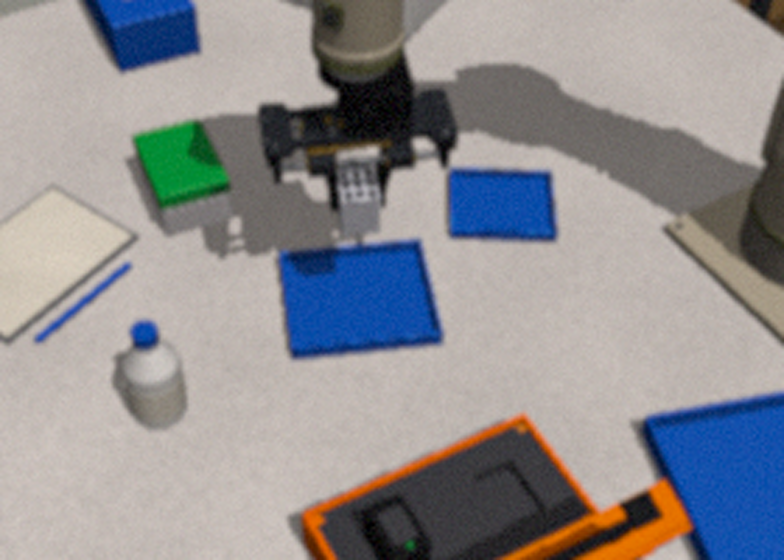

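The block is over the tray in the picture, raised and upright. I'll descend, slowly near the floor, where TCP z should be about 0.044.

step_arm --commands '[{"dx": 0,"dy": 0,"dz": -0.4,"twist": 0},{"dx": 0,"dy": 0,"dz": -0.5,"twist": 0},{"dx": 0,"dy": 0,"dz": -0.5,"twist": 0},{"dx": 0,"dy": 0,"dz": -0.5,"twist": 0},{"dx": 0,"dy": 0,"dz": -0.4,"twist": 0},{"dx": 0,"dy": 0,"dz": -0.2,"twist": 0},{"dx": 0,"dy": 0,"dz": -0.08,"twist": 0},{"dx": 0,"dy": 0,"dz": 0,"twist": 0}]'

```text
t: 17.73
eef_pos: [0.4988, -0.2015, 0.0524]
orientation: [[-0.375, 0.001, 0.927], [-0.927, -0.0, -0.375], [-0.0, -1.0, 0.001]]
wrist_force: [-0.1, -0.3, -2.7]
finger_gap: 0.0399
```

step_arm --commands '[{"dx": 0,"dy": 0,"dz": -0.06,"twist": 0},{"dx": 0,"dy": 0,"dz": -0.04,"twist": 0},{"dx": 0,"dy": 0,"dz": 0,"twist": 0}]'

```text
t: 18.1
eef_pos: [0.4984, -0.2015, 0.0471]
orientation: [[-0.375, 0.0, 0.927], [-0.927, 0.0, -0.375], [-0.0, -1.0, 0.0]]
wrist_force: [0.1, 0.8, -2.4]
finger_gap: 0.0397
```

step_arm --commands '[{"dx": 0,"dy": 0,"dz": -0.03,"twist": 0},{"dx": 0,"dy": 0,"dz": -0.02,"twist": 0},{"dx": 0,"dy": 0,"dz": 0,"twist": 0}]'

```text
t: 18.48
eef_pos: [0.4984, -0.2015, 0.0445]
orientation: [[-0.375, -0.0, 0.927], [-0.927, 0.0, -0.375], [0.0, -1.0, -0.0]]
wrist_force: [0.1, 1.0, -2.2]
finger_gap: 0.0395
```

step_arm --commands '[{"dx": 0,"dy": 0,"dz": -0.02,"twist": 0},{"dx": 0,"dy": 0,"dz": -0.02,"twist": 0},{"dx": 0,"dy": 0,"dz": 0,"twist": 0}]'

```text
t: 18.85
eef_pos: [0.4985, -0.2016, 0.044]
orientation: [[-0.375, 0.0, 0.927], [-0.927, 0.001, -0.375], [-0.001, -1.0, -0.0]]
wrist_force: [-8.2, 4.6, 20.0]
finger_gap: 0.0393
```

Wrist force rose to 20 N, so the block is on the floor. I'll ease up 1 mm, release, and retreat straight up.

step_arm --commands '[{"dx": 0,"dy": 0,"dz": 0.03,"twist": 0},{"dx": 0,"dy": 0,"dz": 0,"twist": 0}]'

```text
t: 19.1
eef_pos: [0.4986, -0.2016, 0.0441]
orientation: [[-0.375, 0.0, 0.927], [-0.927, -0.0, -0.375], [-0.0, -1.0, 0.0]]
wrist_force: [-0.3, -0.7, 1.8]
finger_gap: 0.04
```

step_arm --commands '[{"dx": 0,"dy": 0,"dz": 0,"twist": 0},{"dx": 0,"dy": 0,"dz": 0,"twist": 0},{"dx": 0,"dy": 0,"dz": 0,"twist": 0},{"dx": 0,"dy": 0,"dz": 0,"twist": 0},{"dx": 0,"dy": 0,"dz": 0,"twist": 0}]' --claw 0.1

```text
t: 19.73
eef_pos: [0.4985, -0.2015, 0.0441]
orientation: [[-0.375, 0.0, 0.927], [-0.927, -0.0, -0.375], [-0.0, -1.0, 0.0]]
wrist_force: [1.0, 0.3, -0.7]
finger_gap: 0.0763
```

step_arm --commands '[{"dx": 0,"dy": 0,"dz": 0.3,"twist": 0},{"dx": 0,"dy": 0,"dz": 0.6,"twist": 0},{"dx": 0,"dy": 0,"dz": 0.8,"twist": 0},{"dx": 0,"dy": 0,"dz": 0.8,"twist": 0},{"dx": -0.3,"dy": 0,"dz": 0.8,"twist": 0},{"dx": -0.5,"dy": 0,"dz": 0.6,"twist": 0},{"dx": -0.4,"dy": 0,"dz": 0.2,"twist": 0},{"dx": 0,"dy": 0,"dz": 0,"twist": 0}]'

```text
t: 20.72
eef_pos: [0.4381, -0.2021, 0.2507]
orientation: [[-0.376, 0.003, 0.927], [-0.927, 0.001, -0.376], [-0.003, -1.0, 0.003]]
wrist_force: [0.8, 0.7, -0.0]
finger_gap: 0.0781
```

```bash
python3 - <<'E'
from h import *
c=np.array([.497,-.2]);a=np.radians(-22.2)
for n in("scene","top"):
    p,d=bot.capture(n);W=cloud(n,d);cv2.imwrite(f"pics/{n}11.png",p[:,:,::-1])
    for t in("block_center","supply_center","bottle","tipbox"):
      for r in bot.masks_of(n,t)[:1]:
        P=W[r["region"]&(d>0)];zt=np.percentile(P[:,2],90);T=P[P[:,2]>zt-.01];k=rect(T)
        v=k[0]/1000-c;print(n,t,round(r["conf"],2),"zt",round(zt,3),k,"tray xy",np.round([v@[np.cos(a),np.sin(a)],v@[-np.sin(a),np.cos(a)]],3) if t[1]=="l" else "")
    for r in bot.mark_of(n,"lid_handle"): print(n,"handle",r["conf"],r["pixel"],W[int(r["pixel"][1]),int(r["pixel"][0])].round(3))
    Q=W[(d>0)&(abs(W[...,0]-.58)<.12)&(W[...,1]>.19)&(W[...,1]<.34)&(W[...,2]>.2)]
    if len(Q): print("lid high pts",len(Q),Q.mean(0).round(3),Q.max(0).round(3))
s=bot.state();print(s["t"],s["wrist_force"],s["finger_gap"])
E
```

```text
scene block_center 0.71 zt 0.057 (array([ 500.1, -197.1]), array([62.3, 39.2]), 68.2) tray xy [0.002 0.004]
scene supply_center 0.95 zt 0.089 (array([639.8, 116.2]), array([61.1, 40.8]), 87.1) tray xy 
scene bottle 0.7 zt 0.124 (array([ 755.2, -174.4]), array([26.5, 26.4]), 8.5) tray xy 
scene tipbox 0.89 zt 0.071 (array([ 597. , -457.5]), array([127.5,  87.1]), 81.4) tray xy 
scene handle 0.82 [356.1, 295.5] [0.579 0.269 0.231]
lid high pts 315 [0.593 0.27  0.228] [0.642 0.278 0.234]
top supply_center 0.93 zt 0.09 (array([639. , 114.2]), array([41.3, 59.6]), 0.3) tray xy 
top bottle 0.73 zt 0.128 (array([ 754.8, -176.3]), array([24.1, 26.5]), 89.8) tray xy 
top tipbox 0.92 zt 0.073 (array([ 595.8, -459.1]), array([123.3,  89.3]), 82.1) tray xy 
top handle 0.81 [126.7, 171.7] [0.649 0.353 0.003]
lid high pts 246 [0.582 0.266 0.226] [0.64  0.277 0.237]
21.325 [ 0.49818192  0.42454025 -0.2231488 ] 0.0781469166886722
```

View pics/scene11.png

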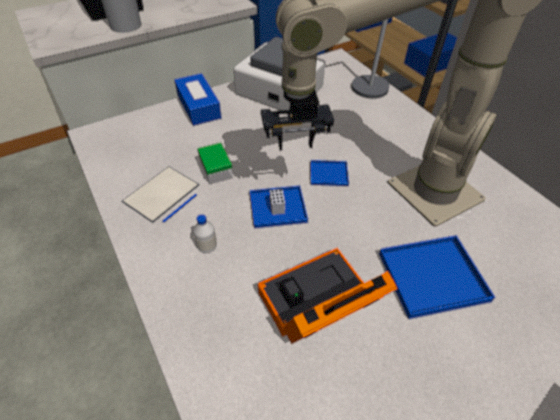

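View pics/top11.png

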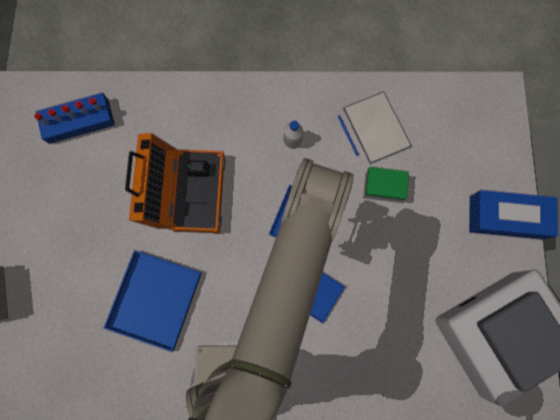

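The pictures show the block upright in the middle tray at (277,203) in scene, with its top at z of about 0.057. The handle sits about 81 mm beyond and 173 mm above the hinge, so the lid is at about 1.89 rad. Everything else is where it was, so I'm handing in.

```bash
python3 -c "
from rig import bot
print(bot.hand_in())"
```

```text
the job is handed in; nothing more can be done
None
```

I opened the lid by its handle and released it past upright. Then I lifted the silver block out and set it down upright in the middle-sized tray (150 x 170 mm). I handed in at about 21 s of the 64 s allowed; no verdict is reported.

**Last checks before handing in**
- **Lid:** it stands at about 1.89 rad, untouched.
- **Block:** it is about 5 mm from the tray centre, with its top at z of about 57 mm, which means it stands on the tray floor. It is released, and the gripper has been lifted clear.
- **Other objects:** the power supply, bottle and tip box are within about 2 mm of their starting positions.

**What failed or disagreed**
- My first two move calls were refused because every row needs all four keys. Nothing moved.
- In the last top picture the arm hid the block, so its position comes from the scene camera only.
- The top camera's handle mark fell on the bench behind the open handle. The lid angle therefore comes from the scene mark and the lid's high points in both depth images.
- I pressed the block onto the tray floor with about 20 N for a moment, then eased off before releasing.

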